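Run the self-test on the safety tester with the round meter

ROBOT

A 6-joint arm with a two-finger parallel gripper is mounted at the origin on the work surface. World frame = base frame: x ahead of the robot, y to its left, z up, the work surface at z = 0. Lengths are in m, angles in rad, forces in N, time in s.
With the tool pointing down it reaches from about 0.375 to 0.9 m from the base axis. Payload 3.1 kg.
Tool frame: the origin (TCP) lies on the centre line of the jaws, within the pads' length; the fingertips stand robot.finger_overhang ahead of it and the grasp point (between the pads) lies 2 mm behind it (robot.finger_overhang is the distance from the TCP to the fingertips, in m); z points along the fingers, y is the direction in which the jaws open and shut (so a half turn about z gives the same grasp; the last joint's range is limited). The gripper opens to 87 mm and grips with 3 to 60 N. Pads are 19 mm wide; open, the fingers measure 117 mm over their backs; the gripper's body (75 mm by 190 mm) begins 51 mm behind the grasp point.
Start: joints at [-1.391, 0.527, 1.433, -0, 1.181, -0.178], TCP at [0.219, -0.585, 0.24] pointing down, gripper open.
Joint ranges: [-3.08, 3.08], [-0.75, 2.2], [0.22, 2.44], [-1.43, 4.57], [0, 2.65], [-2.85, 2.85]. Speed limits (rad/s): [2.79, 2.79, 3.14, 3.14, 3.14, 3.14].

INTERFACE

Orientations are given as a unit quaternion [x, y, z, w].
In Python, from rig import robot gives the robot as it stands. The module is installed in compiled form; this text tells all that it offers.
- The arm moves only by the tool step_arm, never from a script. Its arguments are lists of equal length, an entry for each row: "slide": the shift along the tool's x, y, z in mm, a list of three; "twist": the turn about the tool's z in degrees. A call has 1 to 20 rows; each row shifts and turns the commanded pose from where the row before left it, along the tool's axes as they then stand; what a row does not reach is not made up. A row lasts 1/12 s, in which the tool goes at most 41.7 mm and 7.16 degrees, less where a joint would pass 70% of its speed; a pose out of reach is approached as far as the arm can. A call is refused whole if a number of a shift passes 41.7 or a number of a turn 7.16, either way. A call with a gripper value outside its range is refused whole. "jaw" is the finger opening in mm, from 0 to 87, set as the call begins (left out, the last holds). The fingers move at their own pace and stop on an object; "force" is the grip in N (left out, the last holds). Time passes only in rows, so rows that do not move let the fingers close. It gives the time, the measured TCP pose, the force and the opening at its end, in the units of the state.
- robot.get_obs(): the state, without advancing time (a new reading comes with each control period).
- robot.camera(name): name is "side" or "top" or "wrist"; returns a dict with "color" (384x512x3 uint8, blue, green, red), "depth" (384x512 float32, m along the optical axis (not along the pixel's ray), 0 where there is no reading), "camera_matrix" (3x3 intrinsics, pixels), "origin" and "orientation" of the camera in the world. Camera axes: x right, y down, z forward; pixel columns grow to the right and rows downward; lengths in m; the calibration is good to about 2 mm. A picture is of the moment at which its call begins.
- robot.hand_in(): hands the job in, once; it reports no verdict.
The state is a dict: "time": time; "q": joint angles; "joint_velocities": joint speeds; "joint_torque": joint torques, N m; "position": TCP position; "tool_rot": TCP orientation; "ft_force": force on the tool from outside, world axes, zero at the start; "moment": the same for the moment, N m; "grip_width": finger opening in m.
Only numpy, scipy, OpenCV 4.12 (cv2) and the standard library are available. Lean on these libraries where they do the work, as an engineer would, in place of code of your own. Each camera call takes 0.05 s, during which the arm holds its last target.

TASK

At the repair bench, use the appliance tester that has the round needle meter: slide its dust cover all the way aside, press the white test button underneath fully down and let it come up, then slide the cover back until it is shut. Leave the cover of the other tester, the one with the rectangular screen, shut.

Things in the scene. Friction and masses are not known exactly. Their poses are not given: they have to be found in the camera images.
- tester: Appliance tester with the round needle meter, fixed to the bench: grey box 170 (x) by 230 (y) by 65 mm high. Origin: centre of its underside, on the bench; x points away from the operator's side, y along its width to the left, z up. Meter (72 mm round) at x +45, y +50 mm; nothing but the cover and button stands over 20 mm above the deck. Often stands yawed.
- dust_cover (a joint): Sliding plain metal cover on its deck, 64 (x) by 66 (y) mm, roof top 97 mm above the bench. 0 = shut, grows to 0.080 m as it slides along the tester's +y; stays where left, drag about 2 N. Black grip rib upright on the roof: 10 mm thick (y), 50 mm long (x), from 97 to 127 mm above the bench, its middle at tester x -30 mm, y -40 mm plus the joint value.
- test_button (a joint): White round push button, 28 mm across, under the shut cover, at tester x -30, y -40 mm; its top is 87 mm above the bench, in a black housing 44 mm across and 77 mm high. Spring-loaded: 0 = up, 0.006 m = fully down (about 5 N, straight down); it comes up by itself.
- other_cover (a joint): Identical sliding cover on the other, equally large tester, the one with a rectangular screen in place of the round meter; the two testers may have changed places, left and right. 0 = shut (as it starts and must stay), up to 0.080 m open.

How it is judged:
By the outcome, as a careful person would: the job done as asked, in the order asked, and still so for the second after the job is handed in, with the robot touching nothing.
It also fails if it takes over 51 s, if anything falls off the work surface, if the arm or the gripper's body presses on something with over 40 N, if the wrist force passes 120 N, or if a joint passes its speed limit or range.

## Working session

There is one attempt and no reset: what is moved stays moved. The work goes in short steps, Python scripts to look and compute and a tool call to move; the robot and the scene stay as the last step left them, time stands still between calls to the robot, and variables do not carry over. Pictures are saved under pics/ and viewed, and the job is handed in when it is done.

Besides the shell and the picture viewer there is one more tool, called after "Call:" by a JSON object that holds its "name" and its "arguments". step_arm: Moves the arm, as the interface text tells. Its arguments: {"type":"object","properties":{"slide":{"type":"array","items":{"type":"array","items":{"type":"number"}}},"twist":{"type":"array","items":{"type":"number"}},"jaw":{"type":"number"},"force":{"type":"number"}},"required":["slide","twist"]}

```bash
mkdir -p pics; python3 - <<'E'
from rig import robot
import cv2,numpy as np
print(robot.finger_overhang); o=robot.get_obs(); print(o)
for n in ["top","side"]:
    c=robot.camera(n); cv2.imwrite(f"pics/{n}0.png",c["color"]); np.savez(f"{n}0.npz",**c)
    print(n,c["camera_matrix"],c["origin"],c["orientation"])
E
```

```text
0.017
{'time': 0.0, 'q': array([-1.39048321e+00,  5.28480362e-01,  1.43389760e+00,  9.53509997e-06,
        1.18142609e+00, -1.78475086e-01]), 'joint_velocities': array([ 0.00088515, -0.0011958 , -0.00134972, -0.00037096,  0.00102052,
        0.00029456]), 'joint_torque': array([-2.13447827e-03, -4.40053010e+01, -1.76594299e+01,  6.31787349e-02,
        5.83437702e-02, -1.80006623e-04]), 'position': array([ 0.2193788 , -0.58448192,  0.23856439]), 'tool_rot': array([ 9.83951708e-01,  1.78431537e-01,  3.39253135e-06, -1.10570225e-03]), 'ft_force': array([-0.5992103 ,  0.59947335,  0.74199553]), 'moment': array([-0.00712852, -0.03303968,  0.02697742]), 'grip_width': 0.08698669757107778}
top [[368.13732525   0.         253.87926897]
 [  0.         368.13732525 190.04589809]
 [  0.           0.           1.        ]] [ 0.52091963 -0.02810778  0.80812688] [ 0.71231544 -0.70120036  0.02791129 -0.01207158]
side [[465.60483165   0.         261.28528424]
 [  0.         465.60483165 189.56369204]
 [  0.           0.           1.        ]] [0.31509095 0.74463033 0.55106394] [-0.11116323  0.86113367 -0.49008249  0.07688103]
```

View pics/top0.png

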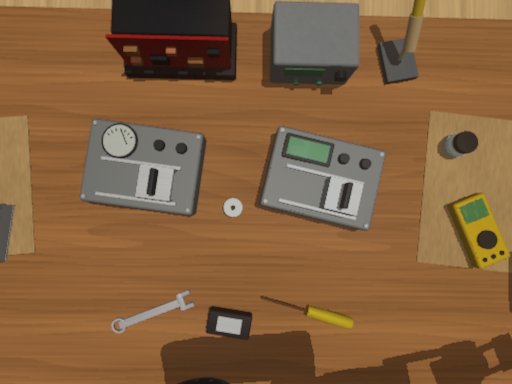

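View pics/side0.png

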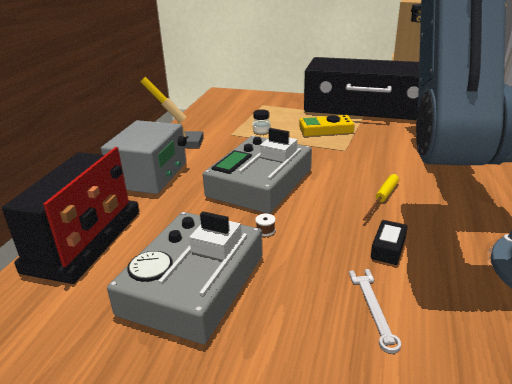

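The round-meter tester is on the left in the top view (centre about 143,167), with its rib near (152,181). Next I measure it.

```bash
cat > h.py <<'E'
import numpy as np,cv2
from scipy.spatial.transform import Rotation as R
def cloud(c):
    K=c["camera_matrix"];d=c["depth"];v,u=np.mgrid[:384,:512]
    p=np.stack([(u-K[0,2])/K[0,0]*d,(v-K[1,2])/K[1,1]*d,d],-1)
    w=p@R.from_quat(c["orientation"]).as_matrix().T+c["origin"]
    w[d==0]=np.nan
    return w
E
python3 - <<'E'
from h import *
for n in ["top","side"]:
    c=np.load(n+"0.npz"); w=cloud(c); z=w[...,2]
    for nm,lo,hi in [("deck",.060,.070),("roof",.093,.101),("rib",.119,.135)]:
        m=(z>lo)&(z<hi)&(w[...,0]>.35)&(w[...,0]<.75)&(abs(w[...,1])<.5)
        k,l,s,ce=cv2.connectedComponentsWithStats(m.astype(np.uint8))
        for i in range(1,k):
            if s[i,4]<25: continue
            p=w[l==i]
            r=cv2.minAreaRect((p[:,:2]*1000).astype(np.float32))
            print(n,nm,s[i],np.round(p.mean(0),4),np.round(r[0],1),np.round(r[1],1),round(r[2],1))
E
```

```text
top deck [  79  119  124   97 7193] [0.6073 0.1861 0.0646] [607.1 184.3] [229.  169.1] 83.1
top deck [ 260  126  126  105 6422] [ 0.5881 -0.1803  0.0646] [ 590.5 -185. ] [229.4 169.4] 77.2
top deck [115 130   9  10  30] [0.6687 0.229  0.069 ] [669.5 230.2] [22.3 12.2] 21.6
top deck [458 132  17  21 124] [ 0.6708 -0.4837  0.0609] [ 670.  -484.4] [42.9 28.2] 14.0
top roof [135 164  39  38 900] [0.5723 0.1481 0.0963] [572.9 149.3] [66.3 64. ] 82.7
top roof [323 177  40  39 889] [ 0.5523 -0.216   0.0965] [ 552.6 -217.5] [66.8 63.8] 77.2
top rib [146 168  10  27 160] [0.5728 0.1486 0.1256] [573.1 149.4] [10.  49.1] 83.8
top rib [342 183  11  26 154] [ 0.5528 -0.217   0.1256] [ 552.3 -217.4] [10.6 48.9] 77.2
side deck [ 203  135  109   56 2132] [ 0.5812 -0.1458  0.0647] [ 587.9 -182.8] [230.4 169.7] 76.8
side deck [ 107  212  155  105 6096] [0.6    0.2225 0.065 ] [605.6 187.2] [229.7 170.7] 83.2
side roof [260 138  37  14 267] [ 0.5485 -0.2035  0.0965] [ 551.2 -215.5] [68.6 65.3] 77.3
side roof [190 221  51  26 650] [0.567  0.1631 0.0968] [570.5 151.3] [68.  63.5] 82.6
side rib [269 128  20   8  93] [ 0.5498 -0.2132  0.1241] [ 550.5 -214.4] [12.2 49.9] 80.4
side rib [200 211  29  13 198] [0.57   0.1531 0.1247] [570.9 151.9] [14.3 50.3] 84.6
```

Call:
{"name": "step_arm", "arguments": {"slide": [[0, 0, 0], [0, 0, 0], [0, 0, 0], [0, 0, 0], [12, -35, 0], [12, -35, 0], [12, -35, 0], [12, -35, 0], [12, -35, 0], [12, -35, 0], [12, -35, 0], [12, -35, 0], [12, -35, 0], [12, -35, 0], [12, -35, 0], [12, -35, 0], [12, -35, 0], [12, -35, 0], [12, -35, 0], [12, -35, 0]], "twist": [6.9, 6.9, 6.9, 6.8, 0, 0, 0, 0, 0, 0, 0, 0, 0, 0, 0, 0, 0, 0, 0, 0], "jaw": 50, "force": 25}}

```text
time: 1.77
position: [0.478, -0.0506, 0.2394]
tool_rot: [0.998, -0.061, -0.0, -0.0]
ft_force: [0.8, 0.5, 0.8]
grip_width: 0.0503
```

```bash
cat > rel.py <<'E'
from h import *
from rig import robot
import sys
def rel(t):
    o=robot.get_obs(); M=R.from_quat(o["tool_rot"]).as_matrix()
    print("t",round(o["time"],2),"pos",np.round(o["position"]*1000,1),"ang",np.degrees(np.arctan2(M[1,0],M[0,0])).round(2),"tilt",np.round(M[:,2],3),"F",np.round(o["ft_force"],1),"w",round(o["grip_width"]*1000,1))
    print("delta tool mm",np.round(M.T@(np.array(t)-o["position"]*1000),1))
if __name__=="__main__": rel([float(a) for a in sys.argv[1:4]])
E
python3 rel.py 572.3 150.3 200
```

```text
t 1.77 pos [478.  -50.6 239.4] ang -6.94 tilt [-0.001  0.    -1.   ] F [0.8 0.5 0.8] w 50.3
delta tool mm [  69.4 -210.8   39.3]
```

Call:
{"name": "step_arm", "arguments": {"slide": [[11.6, -35, 6.5], [11.6, -35, 6.5], [11.6, -35, 6.5], [11.6, -35, 6.5], [11.6, -35, 6.5], [11.6, -35, 6.5], [0, 0, 0], [0, 0, 0], [0, 0, 0]], "twist": [0, 0, 0, 0, 0, 0, 0, 0, 0]}}

```text
time: 2.52
position: [0.5714, 0.1475, 0.1999]
tool_rot: [0.998, -0.06, -0.001, 0.0]
ft_force: [0.0, 0.2, -0.1]
grip_width: 0.0501
```

```bash
python3 rel.py 572.3 150.3 120; python3 - <<'E'
from h import *
from rig import robot
c=robot.camera("wrist"); cv2.imwrite("pics/w1.png",c["color"])
w=cloud(c); z=w[...,2]
for lo,hi in [(.119,.135),(.093,.101)]:
    m=(z>lo)&(z<hi)
    k,l,s,ce=cv2.connectedComponentsWithStats(m.astype(np.uint8))
    for i in range(1,k):
        if s[i,4]<100: continue
        p=w[l==i]; r=cv2.minAreaRect((p[:,:2]*1000).astype(np.float32)); print(s[i],r,p.mean(0))
E
```

```text
t 2.52 pos [571.4 147.5 199.9] ang -6.9 tilt [-0.002 -0.001 -1.   ] F [ 0.   0.2 -0.1] w 50.1
delta tool mm [ 0.7 -3.  79.9]
[251 173  14  65 874] ((572.9965209960938, 150.78273010253906), (9.86691665649414, 49.3782844543457), 82.65637969970703) [0.57429133 0.15072486 0.12609539]
[ 218  159   80   74 4913] ((572.5176391601562, 150.92010498046875), (66.23075103759766, 64.04202270507812), 83.02931213378906) [0.57444144 0.15063098 0.09649072]
```

View pics/w1.png

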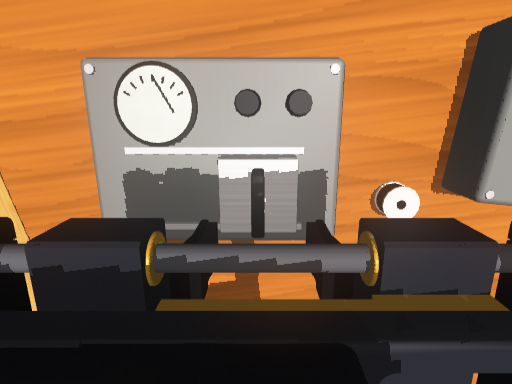

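The wrist view confirms the round meter, with the rib between the fingers at (258,203). I'm lowering and gripping.

Call:
{"name": "step_arm", "arguments": {"slide": [[1, -3, 16], [0, 0, 16], [0, 0, 16], [0, 0, 16], [0, 0, 16], [0, 0, 0], [0, 0, 0]], "twist": [0, 0, 0, 0, 0, 0, 0]}}

```text
time: 3.15
position: [0.5728, 0.149, 0.1203]
tool_rot: [0.998, -0.062, -0.001, 0.0]
ft_force: [0.7, 0.3, 0.1]
grip_width: 0.05
```

Call:
{"name": "step_arm", "arguments": {"slide": [[0, 0, 0], [0, 0, 0], [0, 0, 0], [0, 0, 0], [0, 0, 0], [0, 0, 0], [0, 0, 0], [0, 0, 0], [0, 0, 0]], "twist": [0, 0, 0, 0, 0, 0, 0, 0, 0], "jaw": 0, "force": 20}}

```text
time: 3.9
position: [0.5736, 0.1504, 0.1207]
tool_rot: [0.998, -0.06, 0.0, 0.0]
ft_force: [-0.2, -0.2, 1.2]
grip_width: 0.0096
```

Call:
{"name": "step_arm", "arguments": {"slide": [[0, -8, 0], [0, -8, 0], [0, -8, 0], [0, -8, 0], [0, -8, 0], [0, -8, 0], [0, -8, 0], [0, -8, 0], [0, -8, 0], [0, -6, 0], [0, -2, 0], [0, 0, 0], [0, 0, 0], [0, 0, 0]], "twist": [0, 0, 0, 0, 0, 0, 0, 0, 0, 0, 0, 0, 0, 0]}}

```text
time: 5.07
position: [0.5831, 0.2292, 0.1207]
tool_rot: [0.998, -0.06, -0.0, 0.001]
ft_force: [-1.0, -5.6, 4.5]
grip_width: 0.01
```

Call:
{"name": "step_arm", "arguments": {"slide": [[0, -1, 0], [0, -1, 0], [0, 0, 0], [0, 0, 0]], "twist": [0, 0, 0, 0]}}

```text
time: 5.4
position: [0.5832, 0.2293, 0.1207]
tool_rot: [0.998, -0.06, -0.001, 0.002]
ft_force: [-1.2, -9.4, 5.7]
grip_width: 0.0099
```

```bash
python3 rel.py 582.4 230.1 120; python3 - <<'E'
from h import *
from rig import robot
for n in ["top","side"]:
    c=robot.camera(n); cv2.imwrite(f"pics/{n}2.png",c["color"])
E
```

```text
t 5.4 pos [583.2 229.3 120.7] ang -6.89 tilt [-0.002 -0.005 -1.   ] F [-1.2 -9.4  5.7] w 9.9
delta tool mm [-0.9 -0.7  0.7]
```

View pics/side2.png

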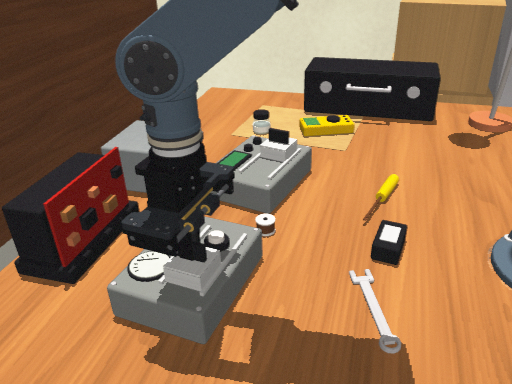

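Side view: the cover has slid toward the meter side (about 190,270) and the button is exposed at (217,238). The force rises without motion, so it is against its stop. I'll release, lift and move over the button.

Call:
{"name": "step_arm", "arguments": {"slide": [[0, 0, 0], [0, 0, 0], [0, 0, 0], [0, 0, 0], [0, 0, 0], [0, 0, -15], [0, 0, -20], [0, 0, -20], [0, 0, 0], [0, 0, 0]], "twist": [0, 0, 0, 0, 0, 0, 0, 0, 0, 0], "jaw": 40}}

```text
time: 6.33
position: [0.5842, 0.2324, 0.1765]
tool_rot: [0.998, -0.06, 0.001, -0.001]
ft_force: [-1.7, -0.4, -0.4]
grip_width: 0.0398
```

Call:
{"name": "step_arm", "arguments": {"slide": [[0, 16, 0], [0, 16, 0], [0, 16, 0], [0, 16, 0], [0, 16, 0], [0, 0, 0], [0, 0, 0], [0, 0, 0], [0, 0, 0]], "twist": [0, 0, 0, 0, 0, 0, 0, 0, 0], "jaw": 0}}

```text
time: 7.08
position: [0.5736, 0.1529, 0.175]
tool_rot: [0.998, -0.06, -0.0, -0.0]
ft_force: [-0.7, -0.4, -0.4]
grip_width: 0.0006
```

```bash
python3 rel.py 572.8 150.7 110; python3 - <<'E'
from h import *
from rig import robot
for n in ["wrist","side"]:
    c=robot.camera(n); cv2.imwrite(f"pics/{n}3.png",c["color"])
    w=cloud(c); z=w[...,2]
    for lo,hi in [(.119,.135),(.083,.091),(.093,.101)]:
        m=(z>lo)&(z<hi)&(abs(w[...,0]-.57)<.1)&(abs(w[...,1]-.19)<.12)
        k,l,s,ce=cv2.connectedComponentsWithStats(m.astype(np.uint8))
        for i in range(1,k):
            if s[i,4]<60: continue
            p=w[l==i]; r=cv2.minAreaRect((p[:,:2]*1000).astype(np.float32)); print(n,lo,s[i],np.round(r[0],1),np.round(r[1],1),round(r[2],1))
E
```

```text
t 7.08 pos [573.6 152.9 175. ] ang -6.91 tilt [-0.001  0.    -1.   ] F [-0.7 -0.4 -0.4] w 0.6
delta tool mm [-0.5  2.3 65. ]
wrist 0.119 [137 182  21  46 692] [592.3 228.4] [11.2 29.9] 84.7
wrist 0.083 [118 163  88   7 108] [613.6 225.3] [65.4  3.5] 80.2
wrist 0.083 [249 186  34  33 874] [573.2 150.2] [26.7 26.2] 79.2
wrist 0.093 [ 114  165   92   79 3916] [583.3 229.6] [66.6 61.7] 83.3
side 0.119 [175 238  31  14 239] [580.3 229.9] [11.5 50.2] 85.3
side 0.083 [208 230  16  12 142] [571.1 150.8] [25.5 26.9] 52.2
side 0.083 [163 254  58  30 247] [566.3 246.9] [91.5 46.8] 39.4
side 0.093 [163 247  57  31 810] [581.  230.2] [67.2 66.3] 84.1
```

View pics/side3.png

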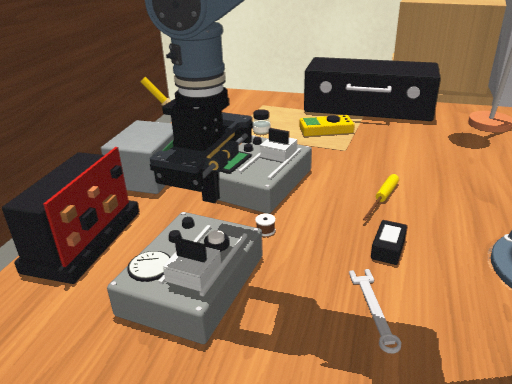

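View pics/wrist3.png

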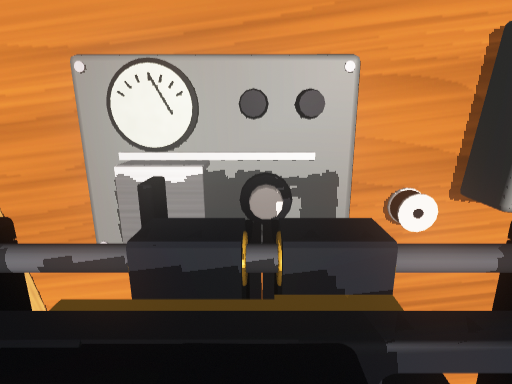

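The button is at about (573.2,150.2) and the cover is about 79.4 mm open. Now I press it.

Call:
{"name": "step_arm", "arguments": {"slide": [[0, 2.5, 17], [0, 0, 17], [0, 0, 17], [0, 0, 14], [0, 0, 0], [0, 0, 0]], "twist": [0, 0, 0, 0, 0, 0]}}

```text
time: 7.68
position: [0.5731, 0.1504, 0.11]
tool_rot: [0.998, -0.06, -0.001, 0.0]
ft_force: [0.1, -0.6, 0.4]
grip_width: 0.0003
```

Call:
{"name": "step_arm", "arguments": {"slide": [[0, 0, 2], [0, 0, 2], [0, 0, 2], [0, 0, 2], [0, 0, 2], [0, 0, 0], [0, 0, 0], [0, 0, 0]], "twist": [0, 0, 0, 0, 0, 0, 0, 0]}}

```text
time: 8.35
position: [0.5741, 0.1501, 0.101]
tool_rot: [0.998, -0.061, 0.001, -0.0]
ft_force: [1.6, 1.1, 2.6]
grip_width: 0.0004
```

Call:
{"name": "step_arm", "arguments": {"slide": [[0, 0, 1], [0, 0, 1], [0, 0, 0], [0, 0, 0]], "twist": [0, 0, 0, 0]}}

```text
time: 8.68
position: [0.5741, 0.15, 0.0988]
tool_rot: [0.998, -0.061, 0.001, -0.0]
ft_force: [2.4, 0.7, 4.4]
grip_width: 0.0006
```

Call:
{"name": "step_arm", "arguments": {"slide": [[0, 0, 1], [0, 0, 0.5], [0, 0, 0], [0, 0, 0]], "twist": [0, 0, 0, 0]}}

```text
time: 9.02
position: [0.5742, 0.1501, 0.0983]
tool_rot: [0.998, -0.061, 0.001, -0.0]
ft_force: [-0.2, 1.7, 10.5]
grip_width: 0.0005
```

Call:
{"name": "step_arm", "arguments": {"slide": [[0, 0, 1], [0, 0, 0], [0, 0, 0], [0, 0, 0]], "twist": [0, 0, 0, 0]}}

```text
time: 9.35
position: [0.5742, 0.1501, 0.0982]
tool_rot: [0.998, -0.06, 0.001, -0.0]
ft_force: [-1.2, 0.8, 16.0]
grip_width: 0.0001
```

Call:
{"name": "step_arm", "arguments": {"slide": [[0, 0, -4], [0, 0, -4], [0, 0, -8], [0, 0, -20], [0, 0, -20], [0, 0, -20], [0, 0, 0], [0, 0, 0]], "twist": [0, 0, 0, 0, 0, 0, 0, 0]}}

```text
time: 10.02
position: [0.5733, 0.1498, 0.1724]
tool_rot: [0.998, -0.061, 0.0, 0.0]
ft_force: [0.3, 0.4, 0.1]
grip_width: 0.0008
```

```bash
python3 rel.py 583.3 230 120; python3 - <<'E'
from h import *
from rig import robot
c=robot.camera("wrist"); w=cloud(c); z=w[...,2]
for lo,hi in [(.119,.135),(.075,.091),(.093,.101)]:
        m=(z>lo)&(z<hi)&(abs(w[...,0]-.57)<.1)&(abs(w[...,1]-.19)<.12)
        k,l,s,ce=cv2.connectedComponentsWithStats(m.astype(np.uint8))
        for i in range(1,k):
            if s[i,4]<60: continue
            p=w[l==i]; r=cv2.minAreaRect((p[:,:2]*1000).astype(np.float32)); print(lo,s[i],np.round(r[0],1),np.round(r[1],1),round(r[2],1),np.percentile(p[:,2],[5,50,95]).round(4))
E
```

```text
t 10.02 pos [573.3 149.8 172.4] ang -6.94 tilt [ 0. -0. -1.] F [0.3 0.4 0.1] w 0.8
delta tool mm [  0.2 -80.9  52.4]
0.119 [131 183  22  51 779] [590.7 228.1] [10.3 32.8] 82.8 [0.1205 0.1261 0.1274]
0.075 [235  90  27  28 563] [649.8 150.9] [19.9 19. ] 38.5 [0.0755 0.0765 0.0777]
0.075 [295  90  27  28 567] [644.5 106.4] [19.4 19.1] 37.9 [0.0754 0.0765 0.0776]
0.075 [113 163  91   8 277] [613.7 225.6] [66.1  3.9] 79.8 [0.0775 0.0833 0.0888]
0.075 [ 235  175   54   47 1937] [574.2 150.4] [39.7 42.6] 6.9 [0.0756 0.0778 0.0872]
0.093 [ 108  166   93   78 3975] [584.2 229.3] [66.4 60.2] 83.5 [0.0953 0.0965 0.0976]
```

The button bottomed out (force up to 16 N with no more travel) and its top is back at 87 mm. I'll regrip the rib and close the cover.

Call:
{"name": "step_arm", "arguments": {"slide": [[0, -16, 0], [0, -16, 0], [0, -16, 0], [0, -16, 0], [0, -16, 0], [0, 0, 0], [0, 0, 0]], "twist": [0, 0, 0, 0, 0, 0, 0], "jaw": 45}}

```text
time: 10.65
position: [0.5823, 0.2298, 0.1707]
tool_rot: [0.998, -0.06, -0.001, 0.001]
ft_force: [0.3, 0.1, 0.2]
grip_width: 0.0387
```

Call:
{"name": "step_arm", "arguments": {"slide": [[0, 0, 13], [0, 0, 13], [0, 0, 13], [0, 0, 13], [0, 0, 0], [0, 0, 0]], "twist": [0, 0, 0, 0, 0, 0]}}

```text
time: 11.15
position: [0.5824, 0.2283, 0.1191]
tool_rot: [0.998, -0.061, -0.001, 0.001]
ft_force: [0.4, -0.3, 0.5]
grip_width: 0.0451
```

Call:
{"name": "step_arm", "arguments": {"slide": [[0, 0, 0], [0, 0, 0], [0, 0, 0], [0, 0, 0], [0, 0, 0], [0, 0, 0], [0, 0, 0], [0, 0, 0]], "twist": [0, 0, 0, 0, 0, 0, 0, 0], "jaw": 0, "force": 20}}

```text
time: 11.82
position: [0.5832, 0.229, 0.1203]
tool_rot: [0.998, -0.06, 0.0, 0.0]
ft_force: [0.0, -1.0, 3.0]
grip_width: 0.0102
```

Call:
{"name": "step_arm", "arguments": {"slide": [[0, 8, 0], [0, 8, 0], [0, 8, 0], [0, 8, 0], [0, 8, 0], [0, 8, 0], [0, 8, 0], [0, 8, 0], [0, 8, 0], [0, 6, 0], [0, 2, 0], [0, 0, 0], [0, 0, 0], [0, 0, 0]], "twist": [0, 0, 0, 0, 0, 0, 0, 0, 0, 0, 0, 0, 0, 0]}}

```text
time: 12.98
position: [0.5737, 0.1495, 0.1203]
tool_rot: [0.998, -0.06, 0.0, 0.0]
ft_force: [-0.9, 2.3, 6.0]
grip_width: 0.0096
```

Call:
{"name": "step_arm", "arguments": {"slide": [[0, 1, 0], [0, 1, 0], [0, 0, 0], [0, 0, 0]], "twist": [0, 0, 0, 0]}}

```text
time: 13.32
position: [0.5736, 0.1493, 0.1203]
tool_rot: [0.998, -0.061, 0.001, -0.001]
ft_force: [0.1, 6.3, 5.2]
grip_width: 0.01
```

Call:
{"name": "step_arm", "arguments": {"slide": [[0, 1, 0], [0, 1, 0], [0, 0, 0], [0, 0, 0]], "twist": [0, 0, 0, 0]}}

```text
time: 13.65
position: [0.5736, 0.1492, 0.1203]
tool_rot: [0.998, -0.061, 0.001, -0.003]
ft_force: [0.9, 13.6, 4.4]
grip_width: 0.0099
```

Call:
{"name": "step_arm", "arguments": {"slide": [[0, 0, 0], [0, 0, 0], [0, 0, 0], [0, 0, 0], [0, 0, 0], [0, 0, -15], [0, 0, -25], [0, 0, -30], [0, 0, -30], [-30, 20, 0], [-30, 20, 0], [-30, 20, 0], [-30, 30, 0], [-30, 30, 0], [0, 0, 0], [0, 0, 0]], "twist": [0, 0, 0, 0, 0, 0, 0, 0, 0, 0, 0, 0, 0, 0, 0, 0], "jaw": 40}}

```text
time: 14.98
position: [0.4085, 0.0448, 0.2199]
tool_rot: [0.998, -0.062, -0.001, 0.0]
ft_force: [0.8, 0.1, 0.4]
grip_width: 0.0398
```

```bash
python3 rel.py 0 0 0; python3 - <<'E'
from h import *
from rig import robot
for n in ["top","side"]:
    c=robot.camera(n); w=cloud(c); z=w[...,2]; cv2.imwrite(f"pics/{n}4.png",c["color"])
    for lo,hi in [(.119,.135),(.093,.101)]:
        m=(z>lo)&(z<hi)&(abs(w[...,0]-.57)<.1)&(abs(w[...,1])<.35)
        k,l,s,ce=cv2.connectedComponentsWithStats(m.astype(np.uint8))
        for i in range(1,k):
            if s[i,4]<60: continue
            p=w[l==i]; r=cv2.minAreaRect((p[:,:2]*1000).astype(np.float32)); print(n,lo,s[i],np.round(r[0],1),np.round(r[1],1),round(r[2],1))
E
```

```text
t 14.98 pos [408.5  44.8 219.9] ang -7.12 tilt [-0.002 -0.    -1.   ] F [0.8 0.1 0.4] w 39.8
delta tool mm [-399.4   95.   220.7]
top 0.119 [146 168  10  27 162] [573.  148.3] [10.8 49.4] 81.5
top 0.119 [342 183  11  26 156] [ 552.4 -217.4] [10.6 49.4] 77.0
top 0.093 [135 164  39  38 907] [572.7 148.9] [66.7 63.9] 83.3
top 0.093 [323 177  40  39 887] [ 552.7 -217.6] [66.4 63.9] 77.2
side 0.119 [269 128  20   8  81] [ 551.1 -214.6] [10.2 47.3] 76.0
side 0.119 [200 211  29  12 201] [571.7 150.9] [11.5 51.4] 80.7
side 0.093 [260 138  37  13 270] [ 550.8 -215.4] [68.6 63.7] 76.2
side 0.093 [190 221  51  26 641] [570.5 150.3] [68.9 64.6] 82.6
```

View pics/side4.png

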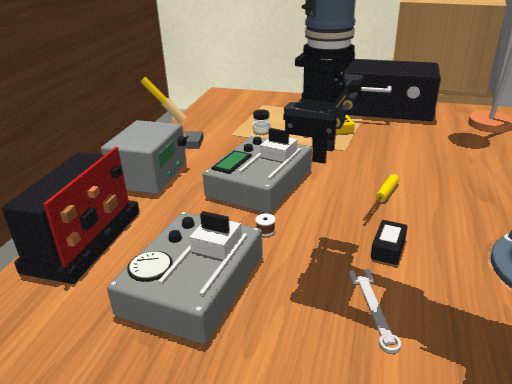

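The cover is shut again in the start pose (rib at 215,222), the other tester's cover is unchanged, and the arm is clear of everything.

```bash
python3 -c "
from rig import robot
print(robot.hand_in())"
```

```text
the job is handed in; nothing more can be done
None
```

I opened the dust cover on the round-meter tester, pressed the test button fully and let it come up, then slid the cover shut. The job was handed in at about 15 s, well under the 51 s limit.

- **Cover opened:** it travelled about 79.4 mm by camera and TCP readings, slightly under the nominal 80 mm. The push force then rose from 5.6 to 9.4 N with almost no further movement, so I took it as being at its stop.
- **Button pressed:** it went down until it stopped moving, with the force reaching 16 N. Afterwards its top measured 87 mm above the bench, so it had come back up.
- **Cover shut:** the force rose to 13.6 N with no further movement. The cover and rib positions matched the start to about 1 mm in the top and side views.
- **Other tester:** its cover stayed shut, within 1 mm of its starting position in both views.
- **Arm:** it was clear of everything, with the wrist force near zero. No check failed.

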